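# Fit a blade fuse and snap its sealed cap on

## Task

The light box's supply unit needs its fuse: take the green fuse out of the spare-fuse rack, push it fully home in the open holder on top of the unit and let go of it, then set the black cap over it and press it down until it clicks onto the holder. Keep pressing after the click so that the rubber seal under the cap is squeezed fully down, and finish like that, with the hand still pressing on the cap. Leave the other fuses in the rack and the loose things on the desk where they are.

Things in the scene. Friction and masses are not known exactly. Their poses are not given: they have to be found in the camera images.
- supply: low grey supply unit, 150 (x) x 130 (y) x 45 mm, fixed; origin at the centre of its underside, z up. Red and black binding posts, up to 65 mm above the desk, stand 45 mm to +x and 44 mm to either side of the origin. The fuse holder stands on its top 20 mm to -x of the origin: a flange 36 x 74 mm, top 48 mm above the desk, with a black turret on it.
- holder_top (a point): centre of the turret's top face, 66 mm above the desk; axes parallel to the supply unit's. The turret is 18 (x) x 40 (y) x 18 mm high, top edges chamfered, a sprung grey catch standing out 3 mm at each y end for the cap.
- slot_a (a point): mouth of one blade slot in the turret's top, 9.5 mm to -y of holder_top: 5 (x) x 11 (y) x 18 mm deep, with sprung brass jaws inside that grip the blade. Pushing a fuse in takes some 4 N; it is home when its plastic body rests on the turret's top (blade tips 12 mm below it), its axes parallel to the unit's.
- slot_b (a point): mouth of the other, equal slot, 9.5 mm to +y of holder_top
- seal (a joint): brick-red rubber seal ring round the turret's foot, on which the cap's rim presses: 0 m free (its top 12 mm below the turret's top), 0.0035 m squeezed fully down, about 3 N per mm. The latched cap alone squeezes it by about 1 mm; more needs a hand pressing on the cap.
- snap_cap: black cap, an upside-down box 25.4 (x) x 52 (y) x 40 mm high, walls 2.5 mm, 35 g, standing on its open rim. Origin at the centre of the rim's plane, z up; grasp across its ribbed sides (along x) or press on its flat top. Fits over turret and fuse with 1 mm play, its y along the unit's y, either way round.
- cap_rim (a point): centre of the cap's open rim (same as the cap's origin). Pressing down takes up to about 10 N while the inner beads ride over the catches (rim 4 to 9 mm below the turret's top); then it clicks and the force drops; the rim meets the seal at 12 mm and has it fully down at 15.5 mm below the turret's top, with about 11 N.
- fuse_rack: grey spare-fuse rack 40 (x) x 150 (y) x 16 mm, fixed; origin at the centre of its underside. Three pockets at y = -46, 0 and +46 mm hold a fuse each, the fuse's axes parallel to the rack's and its plastic body resting on the rack's top.
- fuse_green: the fuse to fit: green body 29 (y) x 9 (x) x 20 mm (z) over two flat steel blades, each 8 (y) x 2 x 12 mm long, 9.5 mm either side of the middle along y; 25 g. Origin midway between the blade tips, z up; the body reaches from 12 to 32 mm above it. Stands blades down in one of the rack's pockets (which one varies).
- fuse_yellow: yellow spare fuse, same size and origin as the green one, in another pocket of the rack; to be left alone
- fuse_blue: blue spare fuse, same size and origin as the green one, in another pocket of the rack; to be left alone
- vial_2: clear vial with a dark grey lid, 42 mm across, 54 mm high, standing; to be left alone; origin at the centre of its underside
- screwdriver: small screwdriver with a yellow handle, 141 mm long along its y, 17 mm high, lying; to be left alone; origin on the desk near its middle
- pocket_loupe: small folding loupe in a white metal cover, 26 x 34 x 16 mm, lying; to be left alone; origin at the centre of its underside
There are look-alikes about, which are no part of the job. There is more than one size of the snap_cap; the job needs the middle-sized.

How it is judged:
By the outcome, as a careful person would: the job done as asked, in the order asked, and still so for the second after the job is handed in, while the arm keeps its last pose, push and grip.
It also fails if it takes over 61 s, if anything falls off the work surface, if the arm or the gripper's body presses on something with over 40 N, if the wrist force passes 120 N, or if a joint passes its speed limit or range.

## Robot

A 6-joint arm with a two-finger parallel gripper is mounted at the origin on the work surface; the furniture and walls round the work are solid. World frame = base frame: x ahead of the robot, y to its left, z up, the work surface at z = 0. Lengths are in mm, angles in rad, forces in N, time in s.
With the tool pointing down it reaches from about 275 to 1000 mm from the base axis. Payload 8.4 kg.
Tool frame: the origin (TCP) lies midway between the tips of the shut fingers; the grasp point (between the pads) lies 19 mm behind it; z points along the fingers, y is the line along which they close (so a half turn about z gives the same grasp; the last joint's range is limited). The gripper opens to 85 mm and grips with 20 to 120 N. Pads are 22 mm wide; open, the fingers measure 114 mm over their backs; the gripper's body (76 mm by 85 mm) begins 54 mm behind the grasp point. The pads swing forward as they close: fully open they stand 13 mm farther back than shut.
Start: joints at [-1.201, 0.353, 1.633, -0, 1.155, -0.002], TCP at [227.057, -582.3, 201.581] pointing down, gripper open.
Joint ranges: [-2.63, 2.63], [-0.92, 2.1], [0.06, 2.66], [-1.3, 4.44], [0, 2.69], [-3.02, 3.02]. Speed limits (rad/s): [2.22, 2.22, 2.79, 3.14, 3.14, 3.14].

## Interface

Orientations are given as [roll, pitch, yaw] about the fixed x, y, z axes, in that order (R = Rz(yaw) Ry(pitch) Rx(roll)).
In Python, from rig import telemetry, optics, r gives the robot as it stands.
- The arm moves only by the tool play_rows, never from a script. Its arguments are lists of equal length, an entry for each row: "dp": the shift along the tool's x, y, z in units of 40 mm (1.0 is 40 mm), a list of three; "rot": the turn, a rotation vector about the tool's x, y, z in units of 6 degrees (1.0 is 6 degrees), a list of three. In form: {"dp": [[tx, ty, tz], ...], "rot": [[ax, ay, az], ...]}. A call has 1 to 5 rows; each row is the pose to reach, as a shift and turn from the pose commanded when the call began, along the tool's axes at that moment; what a row does not reach only later rows make up. A row lasts 1/12 s, in which the tool goes at most 41.7 mm and 7.16 degrees, less where a joint would pass 70% of its speed; a pose out of reach is approached as far as the arm can. A call with a gripper value outside its range is refused whole. "fingers" is the opening, from 0 (shut) to 1 (fully open), set as the call begins (left out, the last holds). The fingers move at their own pace and stop on an object; "grip_force" is the grip in N (left out, the last holds). Time passes only in rows, so rows that repeat a pose let the fingers close. It gives the time, the measured TCP pose, the force, the opening and the grip force at its end, in the units of the state.
- telemetry.sense(): the state, without advancing time (a new reading comes with each control period).
- optics.grab_frame(name): name is "side" or "top"; returns a dict with "color" (480x640x3 uint8, red, green, blue), "mtx" (3x3 intrinsics, pixels), "R" (3x3) and "t" (3): a world point X has camera coordinates R X + t. Camera axes: x right, y down, z forward; pixel columns grow to the right and rows downward; lengths in mm; the calibration is good to about 2 mm. A picture is of the moment at which its call begins. There is no depth.
- r.sign_off(): hands the job in; it is judged then, once.
The state is a dict: "clock": time; "qpos": joint angles; "qvel": joint speeds; "joint_efforts": joint torques, N m; "eef_pos": TCP position; "tcp_rot": TCP orientation; "contact_force": force on the tool from outside, world axes, zero at the start; "wrist_torque": the same for the moment, N m; "opening": opening from 0.0 (shut) to 1.0 (fully open); "grasp_force": force on a finger pad.
Only numpy, scipy, OpenCV 4.12 (cv2) and the standard library are available. Lean on these libraries where they do the work, as an engineer would, in place of code of your own. Each camera call takes 0.05 s, during which the arm holds its last target. There are 200 camera calls.

## Working session

There is one attempt and no reset: what is moved stays moved. The work goes in short steps, Python scripts to look and compute and a tool call to move; the robot and the scene stay as the last step left them, time stands still between calls to the robot, and variables do not carry over. Pictures are saved under pics/ and viewed, at most 10 in all, crops included, and the job is handed in when it is done.

Besides the shell and the picture viewer there is one more tool, called after ">>>" as a command line: name --argument value ..., lists and objects as JSON in quotes. play_rows: Moves the arm, as the interface text tells. Its arguments: {"type":"object","properties":{"dp":{"type":"array"},"rot":{"type":"array"},"fingers":{"type":"number"},"grip_force":{"type":"number"}},"required":["dp","rot"]}

```bash
mkdir -p pics; ls
python3 - <<'E'
from rig import telemetry, optics, r
import cv2,pickle
print({k:v for k,v in telemetry.sense().items()})
for n in("top","side"):
    f=optics.grab_frame(n); cv2.imwrite(f"pics/{n}0.png",f["color"][:,:,::-1]); pickle.dump(f,open(f"{n}.pkl","wb"))
    print(n,f["mtx"],f["R"],f["t"])
E
```

```text
pics
{'clock': 0.0, 'qpos': array([-1.20140804e+00,  3.53685194e-01,  1.63413623e+00,  5.00647758e-06,
        1.15521574e+00, -2.46492272e-03]), 'qvel': array([ 0.00073477,  0.00103571,  0.00087327, -0.00077152,  0.00348541,
       -0.0011391 ]), 'joint_efforts': array([ 1.86070676e-03, -6.05248189e+01, -3.42070127e+01,  4.78273591e-05,
        9.35248390e-03,  7.18245985e-06]), 'eef_pos': array([ 226.86225376, -581.80640977,  200.83768848]), 'tcp_rot': array([-3.14014816e+00, -8.13798657e-06,  3.71851176e-01]), 'contact_force': array([0.0155142, 0.7060712, 0.5160426]), 'wrist_torque': array([-0.0046773 , -0.02916267,  0.02286445]), 'grasp_force': 0.0, 'opening': 0.9999713344597012}
top [[481.12416003   0.         323.57734868]
 [  0.         481.12416003 238.08284362]
 [  0.           0.           1.        ]] [[-0.04974642 -0.9987539   0.00399265]
 [-0.97239983  0.04752059 -0.22843023]
 [ 0.22795585 -0.01524604 -0.9735521 ]] [  25.6549656   553.6338571  1007.58171511]
side [[583.03388338   0.         328.31547308]
 [  0.         583.03388338 234.46323622]
 [  0.           0.           1.        ]] [[-0.97006348 -0.24177112 -0.0228817 ]
 [-0.12010425  0.55951041 -0.82007504]
 [ 0.21107301 -0.79277665 -0.57179836]] [ 531.6869531   118.8951144  1157.64570329]
```

View pics/top0.png

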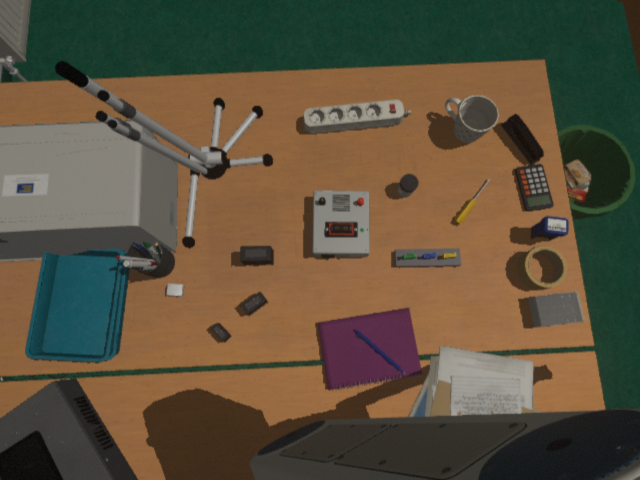

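View pics/side0.png

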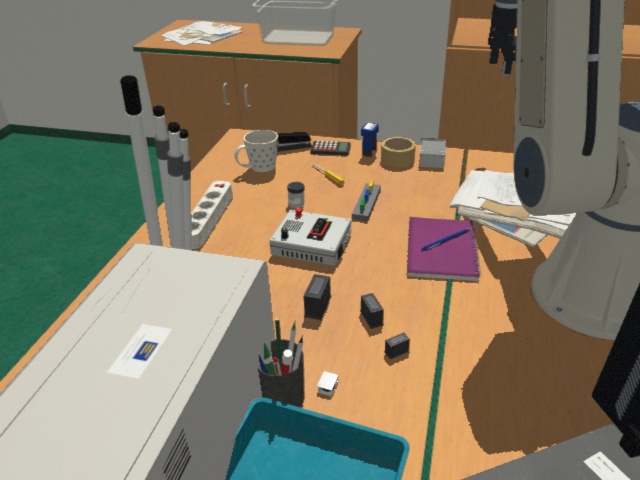

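Candidates, in top-view pixels:
- **Caps:** three dark ones, at (257,256) largest, (252,303) middle and (220,332) small.
- **Fuses:** green (408,257), blue (429,256) and yellow (449,255), all in the rack.
- **Other pixels:** supply (341,224), holder (341,229).

I choose the middle cap and the green fuse, and will check both in close crops.

```bash
cat > h.py <<'E'
import cv2,pickle,numpy as np
from scipy.optimize import least_squares
def crop(f,x,y,w,h,s):
    a=cv2.resize(f["color"][y:y+h,x:x+w,::-1],None,fx=s,fy=s,interpolation=cv2.INTER_CUBIC)
    a=np.clip(a.astype(float)*1.5+15,0,255).astype(np.uint8)
    for i in range(-(-x//10)*10,x+w,10):
        cv2.line(a,((i-x)*s,0),((i-x)*s,6),(255,255,0),1); cv2.putText(a,str(i),((i-x)*s,16),0,.35,(255,255,0),1)
    for i in range(-(-y//10)*10,y+h,10):
        cv2.line(a,(0,(i-y)*s),(6,(i-y)*s),(255,255,0),1); cv2.putText(a,str(i),(8,(i-y)*s+4),0,.35,(255,255,0),1)
    return a
def sheet(parts,out,W=800,H=600):
    im=np.zeros((H,W,3),np.uint8)
    for a,x,y in parts:
        a=a[:H-y,:W-x]; im[y:y+a.shape[0],x:x+a.shape[1]]=a
    cv2.imwrite(out,im)
def proj(f,P):
    c=np.atleast_2d(P)@f["R"].T+f["t"]; q=c@f["mtx"].T; return q[:,:2]/q[:,2:]
def onplane(f,u,v,z):
    d=f["R"].T@np.linalg.solve(f["mtx"],[u,v,1]); o=-f["R"].T@f["t"]; return o+d*(z-o[2])/d[2]
def load(): return [pickle.load(open(n+".pkl","rb")) for n in("top","side")]
E
python3 - <<'E'
from h import *
t,s=load()
sheet([(crop(t,305,183,75,80,7),0,0),(crop(t,230,283,45,40,6),530,0),(crop(t,388,240,80,36,6 ),320+0,0+300-0)] if 0 else
 [(crop(t,308,185,68,77,6),0,0),(crop(t,390,240,75,32,5),415,0),(crop(t,232,285,42,36,6),415,170),(crop(t,205,318,36,30,4),670,170),(crop(t,235,238,45,36,4),415,400)],"pics/c1.png")
sheet([(crop(s,265,203,92,64,5),0,0),(crop(s,345,172,42,52,6),470,0),(crop(s,350,285,45,50,5),0,330),(crop(s,298,268,45,60,4),235,330),(crop(s,380,325,35,40,4),420,330)],"pics/c2.png")
E
```

```text
(no output)
```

View pics/c1.png

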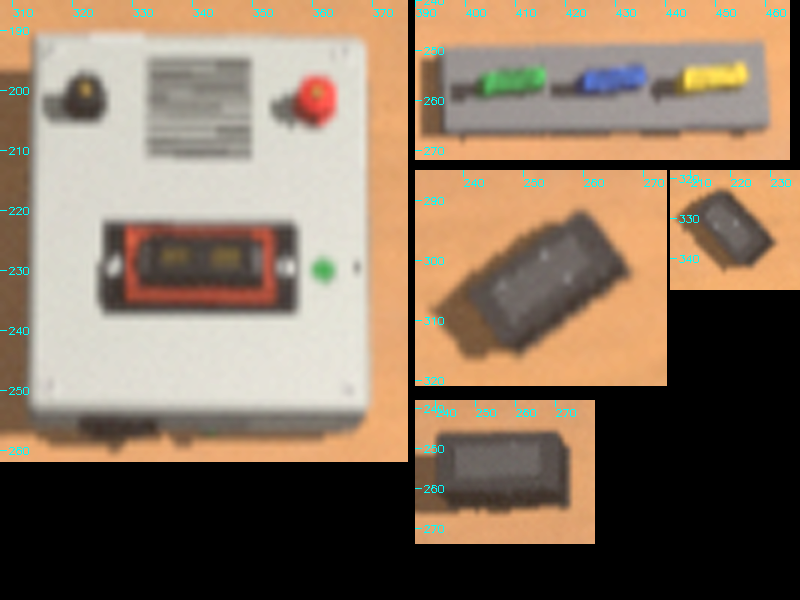

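View pics/c2.png

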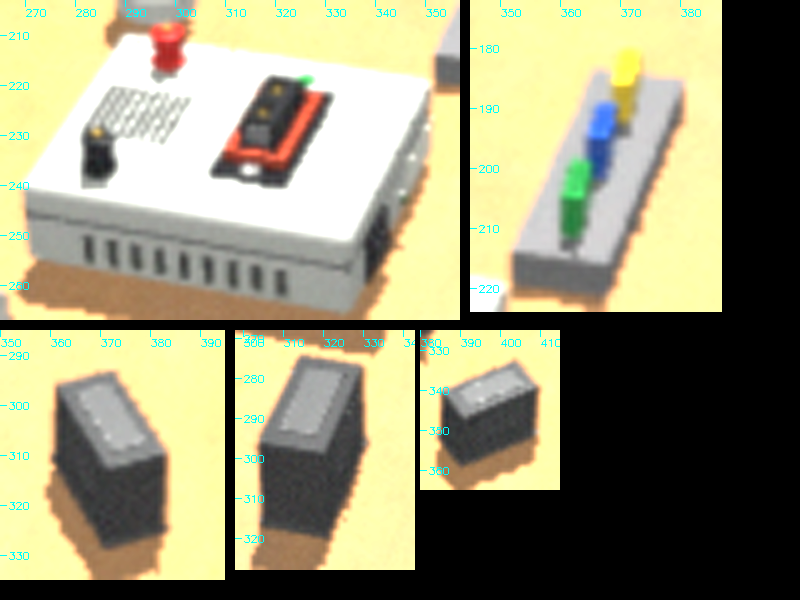

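The crops show the green fuse in the rack's +y pocket at top (410,256), side (362,203). The middle cap is at top (252,303), side (371,305). Next I fit the poses.

```bash
cat > fit.py <<'E'
from h import *
t,s=load()
B={}
B["supply"]=([((75,65,45),314.2,191.3),((75,-65,45),368.3,191.7),((-75,65,45),313,253.3),((-75,-65,45),369.2,253),
 ((-20,-9.5,65),345.7,227.7),((-20,9.5,65),337.2,227.7),((-2,37,48),325.3,222),((-2,-37,48),357.5,222.3),((-38,37,48),324.7,236.8),((-38,-37,48),357.5,236.8),
 ((45,44,65),322.3,199.7),((45,-44,65),361,199.7)],
 [((75,65,45),270.6,240.4),((75,-65,45),290,209.6),((-75,-65,45),351,219.4),((-75,65,45),335.4,251.6),((45,44,65),284.4,229),((45,-44,65),299,209),
 ((-20,-9.5,65),323,221),((-20,9.5,65),317.4,225.6),((-2,37,48),307.4,238),((-38,37,48),323,240.4),((-38,-37,48),331.4,222.4)])
B["rack"]=([((20,75,16),395.6,249.4),((20,-75,16),460,248.4),((-20,-75,16),460.6,265.6),((-20,75,16),395.6,266.2)],
 [((20,75,16),352.2,213.7),((-20,75,16),368.3,215.7),((-20,-75,16),380.5,185.7),((20,-75,16),366.2,183.7),((20,75,0),352.2,219.8),((-20,75,0),367.5,222)])
B["cap"]=([((12.7,-26,0),259.8,291.7),((-12.7,-26,0),267.8,301.7),((-12.7,26,40),249.3,315.3)],
 [((12.7,26,40),361.4,296),((12.7,-26,40),373.4,293.6),((-12.7,-26,40),383,309.6),((-12.7,26,40),371,313)])
E
python3 - <<'E'
from fit import *
for p in B["cap"][1]: print(onplane(s,p[1],p[2],40).round(1))
for p in B["cap"][0]: print(onplane(t,p[1],p[2],p[0][2]).round(1))
def fit(name,cams,x0=(300,0,0)):
    def res(x):
        c,sn=np.cos(x[2]),np.sin(x[2]); o=[]
        for f,l in cams:
            P=np.array([p[0] for p in l],float); Q=np.c_[x[0]+c*P[:,0]-sn*P[:,1],x[1]+sn*P[:,0]+c*P[:,1],P[:,2]]
            o.append((proj(f,Q)-np.array([p[1:] for p in l])).ravel())
        return np.concatenate(o)
    r=least_squares(res,x0,loss="soft_l1"); print(name,r.x.round(3),"rms",np.sqrt((res(r.x)**2).mean()).round(2)); return r.x,res(r.x)
for n in("supply","rack"):
    T,S=B[n]
    fit(n+" top",[(t,T)]);fit(n+" side",[(s,S)]);x,e=fit(n,[(t,T),(s,S)])
    print(e.reshape(-1,2).round(1).tolist())
E
```

```text
[444.7 150.8  40. ]
[423.7 139.   40. ]
[398.3 179.6  40. ]
[418.2 193.4  40. ]
[449.7 150.3   0. ]
[425.9 132.5   0. ]
[394.  169.4  40. ]
supply top [595.851 -44.135   6.227] rms 0.57
supply side [ 594.834  -38.479 -144.572] rms 0.76
supply [595.798 -42.925   6.228] rms 0.92
[[-1.6, -1.2], [0.3, -1.3], [-1.1, 0.1], [0.4, 0.8], [-0.4, 0.1], [-0.4, 0.0], [-0.8, -0.1], [-0.6, -0.2], [-0.3, 0.4], [-0.4, 0.6], [-0.8, 0.2], [-0.7, 0.4], [-1.4, -0.8], [0.0, -1.2], [1.1, -1.7], [0.3, -1.1], [0.6, -0.3], [-0.3, -1.4], [-1.7, -1.2], [1.2, -1.1], [-0.4, -1.4], [-0.1, -1.2], [1.5, -1.6]]
rack top [ 508.006 -240.992 -144.553] rms 0.28
rack side [ 335.693  -15.728 -297.225] rms 59.12
rack [ 357.588  -38.115 -297.264] rms 68.17
[[-32.5, 49.6], [-118.0, 115.3], [-135.9, 92.0], [-49.3, 27.0], [40.8, 24.3], [15.3, 31.1], [65.3, 85.1], [88.2, 77.3], [40.5, 24.0], [15.9, 30.6]]
```

```bash
cat >> fit.py <<'E'
def fit(name,cams,x0):
    def res(x):
        c,sn=np.cos(x[2]),np.sin(x[2]); o=[]
        for f,l in cams:
            P=np.array([p[0] for p in l],float); Q=np.c_[x[0]+c*P[:,0]-sn*P[:,1],x[1]+sn*P[:,0]+c*P[:,1],P[:,2]]
            o.append((proj(f,Q)-np.array([p[1:] for p in l])).ravel())
        return np.concatenate(o)
    r=least_squares(res,x0,loss="soft_l1",x_scale=[1,1,.01]); print(name,r.x.round(3),"rms",np.sqrt((res(r.x)**2).mean()).round(2)); return r.x
E
python3 - <<'E'
from fit import *
for n,x0 in(("supply",(596,-43,-.05)),("rack",(508,-241,-.04)),("cap",(421,165,.55))):
    T,S=B[n]
    fit(n+" top",[(t,T)],x0);fit(n+" side",[(s,S)],x0);fit(n,[(t,T),(s,S)],x0)
E
```

```text
supply top [ 5.95851e+02 -4.41350e+01 -5.60000e-02] rms 0.57
supply side [ 5.94834e+02 -3.84790e+01 -5.90000e-02] rms 0.76
supply [ 5.95798e+02 -4.29250e+01 -5.50000e-02] rms 0.92
rack top [ 5.08006e+02 -2.40992e+02 -3.90000e-02] rms 0.28
rack side [ 5.07938e+02 -2.36434e+02 -3.20000e-02] rms 0.4
rack [ 5.08126e+02 -2.39698e+02 -3.60000e-02] rms 0.59
cap top [420.68  159.928   0.753] rms 0.72
cap side [ 4.2098e+02  1.6588e+02 -3.5700e-01] rms 6.17
cap [ 4.22091e+02  1.62645e+02 -1.06000e-01] rms 7.37
```

>>> play_rows --dp '[[0.67,-0.43,0.13],[1.35,-0.86,0.27],[2.02,-1.29,0.4],[2.7,-1.72,0.53],[3.37,-2.15,0.67]]' --rot '[[0,0,0],[0,0,0],[0,0,0],[0,0,0],[0,0,0]]' --fingers 0

```text
clock: 0.52
eef_pos: [321.8, -451.8, 174.3]
tcp_rot: [-3.141, 0.0, 0.371]
contact_force: [1.1, 0.1, 0.8]
opening: 0.3
grasp_force: 0.0
```

>>> play_rows --dp '[[0.67,-0.43,0.13],[1.35,-0.86,0.27],[2.02,-1.29,0.4],[2.7,-1.72,0.53],[3.37,-2.15,0.67]]' --rot '[[0,0,0],[0,0,0],[0,0,0],[0,0,0],[0,0,0]]'

```text
clock: 0.93
eef_pos: [416.3, -322.6, 147.6]
tcp_rot: [-3.141, 0.0, 0.372]
contact_force: [-0.5, 0.3, -0.1]
opening: -0.003
grasp_force: 0.0
```

>>> play_rows --dp '[[0.67,-0.43,0.13],[1.35,-0.86,0.27],[2.02,-1.29,0.4],[2.7,-1.72,0.53],[3.37,-2.15,0.67]]' --rot '[[0,0,-1.1],[0,0,-2.2],[0,0,-3.3],[0,0,-4.4],[0,0,-5.5]]'

```text
clock: 1.35
eef_pos: [510.7, -193.5, 120.8]
tcp_rot: [-3.141, 0.0, 0.953]
contact_force: [0.3, -0.0, 0.1]
opening: -0.001
grasp_force: 0.0
```

>>> play_rows --dp '[[0,0,0],[0,0,0],[0,0,0],[0,0,0],[0,0,0]]' --rot '[[0,0,-1.1],[0,0,-2.2],[0,0,-3.3],[0,0,-4.4],[0,0,-5.6]]'

```text
clock: 1.77
eef_pos: [509.9, -194.7, 120.8]
tcp_rot: [-3.141, -0.0, 1.54]
contact_force: [0.4, -0.6, -0.3]
opening: 0.003
grasp_force: 0.0
```

```bash
sed -i 's/^ \[((12.7,26,40),361.4.*/ [((12.7,-26,40),361.4,296),((-12.7,-26,40),373.4,293.6),((-12.7,26,40),383,309.6),((12.7,26,40),371,313),((-12.7,26,0),382.6,325),((12.7,26,0),370.6,328.6),((12.7,-26,0),361,312)])/' fit.py
cat > snap.py <<'E'
from rig import telemetry, optics
import pickle
from h import *
def snap(tag):
    st=telemetry.sense(); F=[optics.grab_frame(n) for n in("top","side")]
    pickle.dump((st,F),open(tag+".pkl","wb")); return st,*F
E
python3 - <<'E'
from fit import *
from snap import snap
T,S=B["cap"]; x0=(421,165,.55)
fit("cap top",[(t,T)],x0);fit("cap side",[(s,S)],x0);fit("cap",[(t,T),(s,S)],x0)
st,t,s=snap("cal1"); print(st["eef_pos"],st["tcp_rot"],st["opening"],st["clock"],st["contact_force"])
p=st["eef_pos"]; a=proj(t,p)[0];b=proj(s,p)[0];print(a,b)
a=a.astype(int);b=b.astype(int)
sheet([(crop(t,a[0]-33,a[1]-33,66,66,6),0,0),(crop(s,b[0]-33,b[1]-45,66,80,6),400,0)],"pics/c3.png")
E
```

```text
cap top [420.68  159.928   0.753] rms 0.72
cap side [421.337 165.083   0.557] rms 0.53
cap [421.652 164.164   0.582] rms 1.21
[ 509.87713475 -194.7151104   120.82419838] [-3.14085106e+00 -2.32978472e-04  1.53952336e+00] 0.0031171148660017415 1.7667 [ 0.36781643 -0.56048771 -0.33418543]
[416.66273249 248.08364644] [363.44983757 169.54668991]
```

View pics/c3.png

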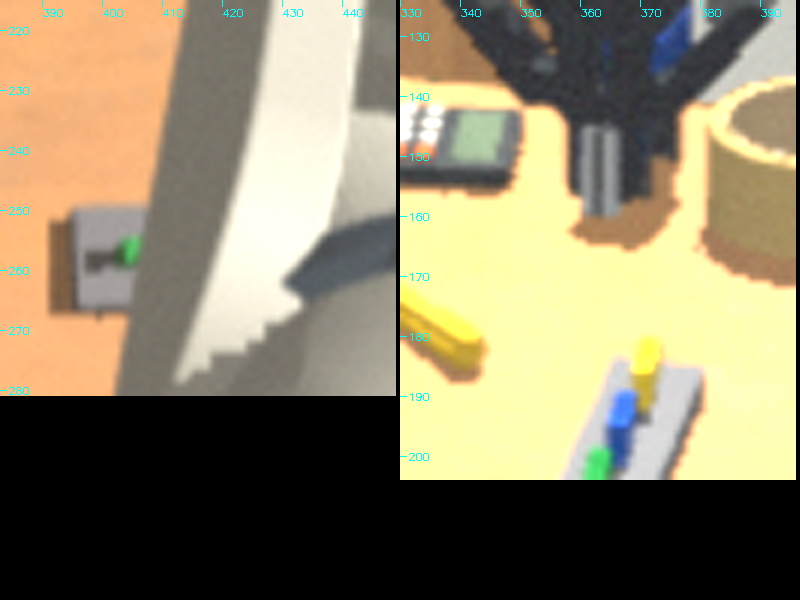

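The side view shows the shut pads ending at (363,160), while the projected TCP is at (363.4,169.5). I'll check this against the start picture.

Run:
```python
from h import *
t,s=load()
p=np.array([226.9,-581.8,200.8])
for d in(0,13,19,25,32): print(d,proj(s,p+[0,0,d]).round(1),proj(s,np.array([509.9,-194.7,120.8+d])).round(1))
y=np.array([.363,-.932,0])
for d in(0,13,25):
  for k in(-42.5,42.5): print(d,k,proj(s,p+k*y+[0,0,d]).round(1))
sheet([(crop(s,470,0,80,90,6),0,0)],"pics/c4.png",480,540)
```

```text
0 [[496.5  84.7]] [[363.4 169.6]]
13 [[497.2  80. ]] [[363.5 164.6]]
19 [[497.5  77.8]] [[363.5 162.3]]
25 [[497.8  75.6]] [[363.6 159.9]]
32 [[498.2  73. ]] [[363.6 157.2]]
0 -42.5 [[502.4  90.5]]
0 42.5 [[490.8  79.2]]
13 -42.5 [[503.1  85.7]]
13 42.5 [[491.5  74.5]]
25 -42.5 [[503.8  81.2]]
25 42.5 [[492.1  70.2]]
```

View pics/c4.png

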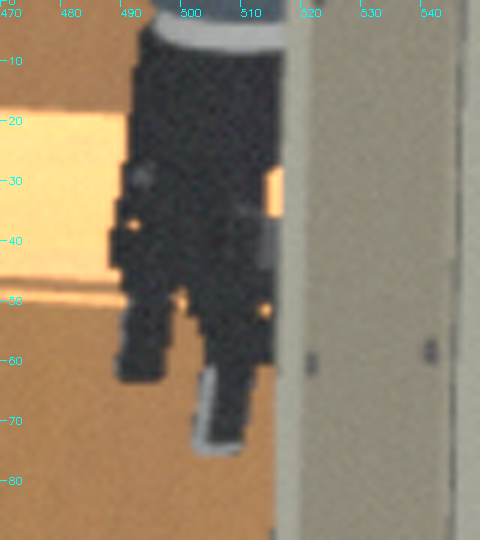

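>>> play_rows --dp '[[0.04,0,0.5],[0.04,0,1.0],[0.04,0,1.5],[0.04,0,2.0],[0.04,0,2.45]]' --rot '[[0,0,0.06],[0,0,0.06],[0,0,0.06],[0,0,0.06],[0,0,0.06]]' --fingers 1 --grip_force 30

```text
clock: 2.28
eef_pos: [509.8, -193.3, 22.0]
tcp_rot: [-3.141, -0.0, 1.522]
contact_force: [1.1, -0.1, 0.1]
opening: 0.706
grasp_force: 0.0
```

>>> play_rows --dp '[[0,0,0],[0,0,0],[0,0,0],[0,0,0],[0,0,0]]' --rot '[[0,0,0],[0,0,0],[0,0,0],[0,0,0],[0,0,0]]'

```text
clock: 2.7
eef_pos: [511.0, -193.7, 24.4]
tcp_rot: [3.14, 0.001, 1.526]
contact_force: [-1.1, -0.4, -0.0]
opening: 0.999
grasp_force: 0.0
```

>>> play_rows --dp '[[0,0,0],[0,0,0],[0,0,0],[0,0,0],[0,0,0]]' --rot '[[0,0,0],[0,0,0],[0,0,0],[0,0,0],[0,0,0]]' --fingers 0

```text
clock: 3.12
eef_pos: [510.2, -193.4, 23.3]
tcp_rot: [3.142, 0.0, 1.527]
contact_force: [0.7, 0.3, 0.1]
opening: 0.302
grasp_force: 0.0
```

>>> play_rows --dp '[[0,0,0],[0,0,0],[0,0,0],[0,0,0],[0,0,0]]' --rot '[[0,0,0],[0,0,0],[0,0,0],[0,0,0],[0,0,0]]'

```text
clock: 3.53
eef_pos: [510.1, -193.4, 23.1]
tcp_rot: [-3.142, -0.0, 1.527]
contact_force: [0.5, -0.4, -0.2]
opening: 0.001
grasp_force: 0.0
```

The fingers closed empty, so I'll look.

Run:
```python
from snap import *
st,t,s=snap("g1"); p=st["eef_pos"]; print(p,proj(s,p),proj(t,p))
b=proj(s,p)[0].astype(int); a=proj(t,p)[0].astype(int)
sheet([(crop(s,b[0]-35,b[1]-60,70,90,6),0,0),(crop(t,a[0]-33,a[1]-33,66,66,5),430,0)],"pics/c5.png",770,540)
```

```text
[ 510.14205357 -193.3781594    23.13934132] [[362.76512913 205.61093107]] [[407.8854456  256.85942402]]
```

View pics/c5.png

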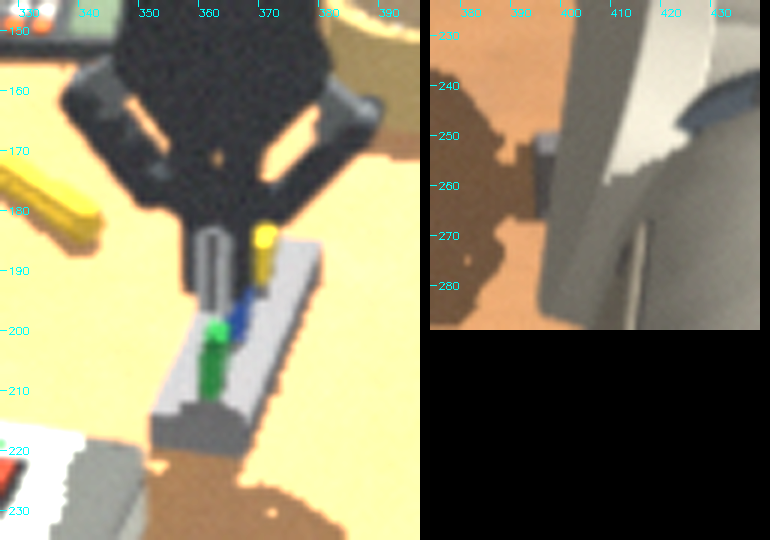

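The shut pads end above or behind the green fuse at about (362,198), so the real tips sit roughly 25–30 mm above the reported TCP. I'll open, go lower while watching the force, and close again.

>>> play_rows --dp '[[0,0,0],[0,0,0],[0,0,0],[0,0,0],[0,0,0]]' --rot '[[0,0,0],[0,0,0],[0,0,0],[0,0,0],[0,0,0]]' --fingers 1

```text
clock: 4.05
eef_pos: [510.2, -193.4, 23.2]
tcp_rot: [3.142, -0.0, 1.527]
contact_force: [-0.4, -1.0, -1.0]
opening: 0.703
grasp_force: 0.0
```

>>> play_rows --dp '[[0,0,0.1],[0,0,0.2],[0,0,0.35],[0,0,0.5],[0,0,0.5]]' --rot '[[0,0,0],[0,0,0],[0,0,0],[0,0,0],[0,0,0]]'

```text
clock: 4.47
eef_pos: [509.2, -193.1, 1.7]
tcp_rot: [-3.14, -0.001, 1.527]
contact_force: [-0.5, -0.4, 0.2]
opening: 0.998
grasp_force: 0.0
```

>>> play_rows --dp '[[0,0,0],[0,0,0],[0,0,0],[0,0,0],[0,0,0]]' --rot '[[0,0,0],[0,0,0],[0,0,0],[0,0,0],[0,0,0]]' --fingers 0

```text
clock: 4.88
eef_pos: [510.4, -193.5, 3.4]
tcp_rot: [3.141, 0.0, 1.527]
contact_force: [-0.6, 0.8, 0.2]
opening: 0.296
grasp_force: 0.0
```

>>> play_rows --dp '[[0,0,0],[0,0,0],[0,0,0],[0,0,0],[0,0,0]]' --rot '[[0,0,0],[0,0,0],[0,0,0],[0,0,0],[0,0,0]]'

```text
clock: 5.3
eef_pos: [510.3, -193.4, 3.4]
tcp_rot: [3.141, 0.0, 1.527]
contact_force: [0.9, 0.3, 2.2]
opening: 0.087
grasp_force: 30.0
```

It gripped at 0.087, but only with the tips. Reopening, going 10 mm lower and regripping.

>>> play_rows --dp '[[0,0,0],[0,0,0],[0,0,0.05],[0,0,0.15],[0,0,0.23]]' --rot '[[0,0,0],[0,0,0],[0,0,0],[0,0,0],[0,0,0]]' --fingers 0.5

```text
clock: 5.72
eef_pos: [510.1, -193.4, -6.5]
tcp_rot: [-3.141, -0.0, 1.527]
contact_force: [1.0, -0.0, -0.0]
opening: 0.502
grasp_force: 0.0
```

>>> play_rows --dp '[[0,0,0],[0,0,0],[0,0,0],[0,0,0],[0,0,0]]' --rot '[[0,0,0],[0,0,0],[0,0,0],[0,0,0],[0,0,0]]' --fingers 0

```text
clock: 6.13
eef_pos: [510.2, -193.4, -5.9]
tcp_rot: [3.142, 0.0, 1.527]
contact_force: [-0.2, 0.6, -0.3]
opening: 0.093
grasp_force: 33.0
```

>>> play_rows --dp '[[0,0,0],[0,0,0],[0,0,0],[0,0,0],[0,0,0]]' --rot '[[0,0,0],[0,0,0],[0,0,0],[0,0,0],[0,0,0]]'

```text
clock: 6.55
eef_pos: [510.2, -193.4, -6.0]
tcp_rot: [3.141, 0.0, 1.527]
contact_force: [0.3, -0.4, -0.1]
opening: 0.097
grasp_force: 33.0
```

>>> play_rows --dp '[[0,0,-0.1],[0,0,-0.3],[0,0,-0.8],[0,0,-1.6],[0,0,-2.3]]' --rot '[[0,0,0],[0,0,0],[0,0,0],[0,0,0],[0,0,0]]' --grip_force 50

```text
clock: 6.97
eef_pos: [509.5, -193.2, 87.5]
tcp_rot: [-3.14, -0.0, 1.527]
contact_force: [0.4, 0.2, -0.8]
opening: 0.084
grasp_force: 54.8
```

>>> play_rows --dp '[[0.78,0.3,0],[1.55,0.59,0],[2.33,0.89,0],[3.1,1.18,0],[3.88,1.48,0]]' --rot '[[0,0,0.03],[0,0,0.07],[0,0,0.1],[0,0,0.14],[0,0,0.17]]'

```text
clock: 7.38
eef_pos: [576.3, -39.6, 87.0]
tcp_rot: [3.141, 0.0, 1.509]
contact_force: [0.3, -0.2, 0.3]
opening: 0.086
grasp_force: 54.8
```

>>> play_rows --dp '[[0,0,0],[0,0,0],[0,0,0]]' --rot '[[0,0,0],[0,0,0],[0,0,0]]'

```text
clock: 7.63
eef_pos: [575.6, -41.0, 86.3]
tcp_rot: [-3.141, 0.0, 1.51]
contact_force: [0.2, 0.2, -0.7]
opening: 0.085
grasp_force: 54.8
```

Run:
```python
from snap import *
st,t,s=snap("h1"); p=st["eef_pos"]; print(p,st["tcp_rot"],proj(s,p),st["contact_force"],st["opening"])
sheet([(crop(s,285,165,80,85,7),0,0),(crop(t,385,235,80,40,3),560,0)],"pics/c6.png",800,595)
```

```text
[575.63806538 -41.04961263  86.34237835] [-3.14124905e+00  2.91903977e-04  1.51039288e+00] [[319.64628547 214.1331787 ]] [ 0.20503324  0.19896746 -0.69640005] 0.08531480409020646
```

View pics/c6.png

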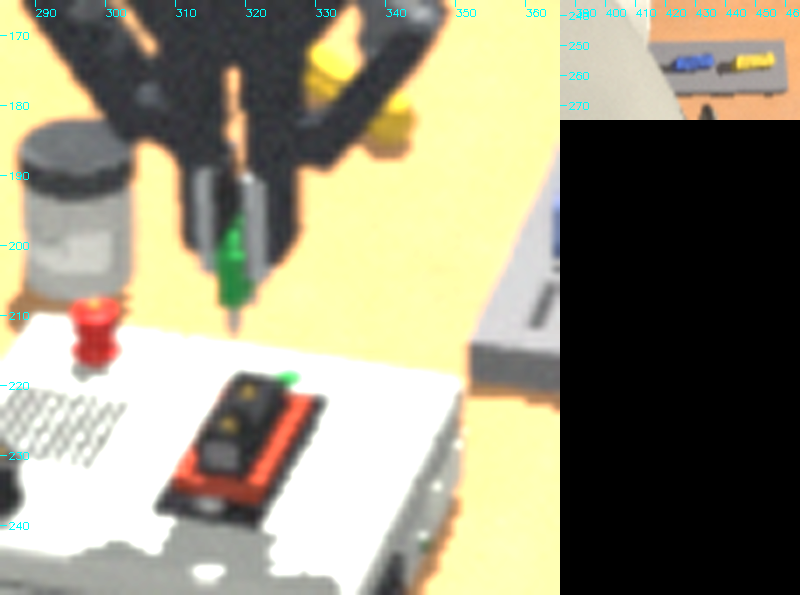

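The fuse sits well in the pads, with its near blade tip at side pixel (318.4,212.6). The slots are at (317.9,225.7) and (320.4,220.9). Next I compare these with the projection.

Run:
```python
from h import *
t,s=load()
for f,c in((s,(574.9,-37.4)),(t,(575.9,-43.0))):
    for dy,z in((9.5,66),(-9.5,66),(9.5,96.3),(13.5,96.3),(14.5,108.3)):
        print(dy,z,proj(f,[c[0]+.056*dy,c[1]+dy,z]).round(1))
b=np.array([575.4,-27.9,66.]);p0=proj(s,b)
for d in np.eye(3)*10: print(proj(s,b+d)-p0)
```

```text
9.5 66 [[318.5 225.3]]
-9.5 66 [[321.2 220.6]]
9.5 96.3 [[318.  213.5]]
13.5 96.3 [[317.5 214.5]]
14.5 108.3 [[317.1 210. ]]
9.5 66 [[337.3 227.5]]
-9.5 66 [[345.8 227.6]]
9.5 96.3 [[337.8 224.1]]
13.5 96.3 [[335.9 224. ]]
14.5 108.3 [[335.6 222.6]]
[[-4.45255538 -0.53794691]]
[[-1.18462484  2.54005134]]
[[-0.15065207 -3.84330418]]
```

Run:
```python
from h import *
t,s=load(); st,(t1,s1)=pickle.load(open("h1.pkl","rb"))
def green(f,x,y,w,h):
    c=f["color"][y:y+h,x:x+w].astype(float); g=np.clip(c[...,1]-np.maximum(c[...,0],c[...,2]),0,60)
    g[g<20]=0; return [(y+i,round((r@(np.arange(w)+x))/r.sum(),2),int(r.sum())) for i,r in enumerate(g) if r.sum()>40]
print("rack",green(s,352,190,20,25)); print("hand",green(s1,310,190,16,24))
def brass(f,x,y,w,h):
    c=f["color"][y:y+h,x:x+w].astype(float); g=np.clip(np.minimum(c[...,0],c[...,1])-c[...,2]-12,0,99)
    v,u=np.mgrid[y:y+h,x:x+w]; return ((g*u).sum()/g.sum()).round(2),((g*v).sum()/g.sum()).round(2),g.sum()
for f in(s,s1): print(brass(f,319,218,7,5),brass(f,313,223,8,5))
print("top",brass(t,333,225,9,6),brass(t,342,225,8,6))
# green front-face centre: where expected now, from rack pixel + telemetry displacement
d=np.array([65.4,152.3,92.3])
for z in (20,26,32):
    P=np.array([509.9,-175.9,z]); print(proj(s,P).round(2),proj(s,P+d).round(2))
print(green(t,398,248,24,14))
```

```text
rack [(198, np.float64(362.4), 60), (199, np.float64(362.72), 206), (200, np.float64(362.57), 225), (201, np.float64(362.5), 238), (202, np.float64(362.21), 255), (203, np.float64(362.08), 254), (204, np.float64(361.89), 264), (205, np.float64(361.91), 197), (206, np.float64(361.88), 169), (207, np.float64(361.6), 145), (208, np.float64(361.6), 146), (209, np.float64(361.58), 139), (210, np.float64(361.51), 126)]
hand [(196, np.float64(318.55), 51), (197, np.float64(318.45), 58), (198, np.float64(317.92), 126), (199, np.float64(317.89), 135), (200, np.float64(317.57), 166), (201, np.float64(317.62), 216), (202, np.float64(317.48), 166), (203, np.float64(317.39), 157), (204, np.float64(317.54), 155), (205, np.float64(318.34), 155), (206, np.float64(318.4), 159), (207, np.float64(317.95), 125), (208, np.float64(317.58), 65)]
(np.float64(319.85), np.float64(220.54), np.float64(48.0)) (np.float64(317.17), np.float64(225.0), np.float64(30.0))
(np.float64(319.98), np.float64(220.52), np.float64(46.0)) (np.float64(317.33), np.float64(225.23), np.float64(39.0))
top (np.float64(336.57), np.float64(227.19), np.float64(58.0)) (np.float64(345.33), np.float64(227.18), np.float64(93.0))
[[361.42 210.54]] [[317.32 208.23]]
[[361.45 208.42]] [[317.23 205.83]]
[[361.47 206.29]] [[317.13 203.41]]
[(253, np.float64(414.08), 78), (254, np.float64(410.83), 420), (255, np.float64(409.28), 616), (256, np.float64(409.09), 606), (257, np.float64(408.21), 482), (258, np.float64(405.21), 125)]
```

Run:
```python
from h import *
t,s=load(); st,(t1,s1)=pickle.load(open("h1.pkl","rb"))
def hullc(pts):
    h=cv2.convexHull(np.float32(pts)); m=cv2.moments(h); return np.array([m["m10"],m["m01"]])/m["m00"],m["m00"]
def up(f,x,y,w,h,fn,k=8):
    a=cv2.resize(f["color"][y:y+h,x:x+w].astype(np.float32),None,fx=k,fy=k,interpolation=cv2.INTER_LINEAR)
    m=fn(a); v,u=np.nonzero(m); return np.c_[(u+.5)/k-.5+x,(v+.5)/k-.5+y]
grn=lambda a:(a[...,1]-np.maximum(a[...,0],a[...,2]))>22
red=lambda a:(a[...,0]-np.maximum(a[...,1],a[...,2]))>45
def box(c,yaw,xs,ys,zs):
    P=np.array([(x,y,z) for x in xs for y in ys for z in zs],float); k,n=np.cos(yaw),np.sin(yaw)
    return np.c_[c[0]+k*P[:,0]-n*P[:,1],c[1]+n*P[:,0]+k*P[:,1],P[:,2]]
def solve(f,obs,yaw,xs,ys,zs,x0):
    r=least_squares(lambda c:hullc(proj(f,box(c,yaw,xs,ys,zs)))[0]-obs,x0); return r.x.round(2),hullc(proj(f,box(r.x,yaw,xs,ys,zs)))[1]
for n,f,win in(("top",t,(398,247,26,16)),("side",s,(352,192,18,24))):
    o,a=hullc(up(f,*win,grn)); print(n,"green",o.round(2),a,solve(f,o,-.038,(-4.5,4.5),(-14.5,14.5),(16,36),(509,-195)))
o,a=hullc(up(t,320,215,45,28,red)); print("top red",o,a)
p=up(t,320,215,45,28,red); print(p.min(0),p.max(0))
for X in ((575.9,-43),): print(solve(t,o,-.056,(-13,13),(-25,25),(54,54),X))
p=up(s,305,212,35,30,red); print("side red",p.min(0),p.max(0), p[p[:,0].argmax()],p[p[:,1].argmax()],p[p[:,0].argmin()])
for dx,dy in((-13,25),(13,25),(-13,-25)): print(proj(s,box((574.9,-37.4),-.056,(dx,),(dy,),(54,))))
```

```text
top green [409.23 255.63] 56.2421875 (array([ 509., -195.]), 76.0220366450958)
side green [362.04 204.17] 53.71875 (array([ 510.22, -194.5 ]), 68.72647961508483)
top red [340.85308934 228.61883325] 291.8828125
[328.5625 222.4375] [353.1875 234.8125]
(array([575.9, -43. ]), 246.82679997757077)
side red [309.3125 211.5625] [339.4375 235.9375] [339.4375 211.5625] [320.9375 235.9375] [309.3125 231.9375]
[[322.19550815 234.64964314]]
[[310.75254709 232.83150006]]
[[329.04155413 222.20980991]]
```

```bash
cat >> h.py <<'E'
def hullc(pts):
    m=cv2.moments(cv2.convexHull(np.float32(pts))); return np.array([m["m10"],m["m01"]])/m["m00"]
def up(f,x,y,w,h,fn,k=8):
    a=cv2.resize(f["color"][y:y+h,x:x+w].astype(np.float32),None,fx=k,fy=k,interpolation=cv2.INTER_LINEAR)
    v,u=np.nonzero(fn(a)); return np.c_[(u+.5)/k-.5+x,(v+.5)/k-.5+y]
grn=lambda a:(a[...,1]-np.maximum(a[...,0],a[...,2]))>22
red=lambda a:(a[...,0]-np.maximum(a[...,1],a[...,2]))>45
def box(c,yaw,xs,ys,zs):
    P=np.array([(x,y,z) for x in xs for y in ys for z in zs],float); k,n=np.cos(yaw),np.sin(yaw)
    return np.c_[c[0]+k*P[:,0]-n*P[:,1],c[1]+n*P[:,0]+k*P[:,1],P[:,2]]
def solve(f,obs,yaw,xs,ys,zs,x0):
    return least_squares(lambda c:hullc(proj(f,box(c,yaw,xs,ys,zs)))-obs,x0,diff_step=2e-3).x.round(2)
E
python3 - <<'E'
from h import *
t,s=load()
for n,f,win in(("top",t,(398,247,26,16)),("side",s,(352,192,18,24))):
    o=hullc(up(f,*win,grn)); print(n,"green",solve(f,o,-.038,(-4.5,4.5),(-14.5,14.5),(16,36),(509,-195)))
o=hullc(up(t,320,215,45,28,red)); print(solve(t,o,-.056,(-13,13),(-25,25),(54,54),(575,-43)))
p=up(s,305,217,30,22,red); print(p[p[:,0].argmax()],p[p[:,1].argmax()],p[p[:,0].argmin()])
h=cv2.convexHull(np.float32(p)); print(cv2.approxPolyDP(h,.8,True)[:,0])
for q in ((-13.5,26.5),(13.5,26.5),(-13.5,-26.5)): print(proj(s,box((574.9,-37.4),-.056,(q[0],),(q[1],),(54,))))
E
```

```text
top green [ 512.27 -196.04]
side green [ 512.22 -195.06]
[576.65 -41.9 ]
[328.9375 221.8125] [320.9375 235.9375] [309.3125 231.9375]
[[328.5625 221.0625]
 [328.6875 223.1875]
 [320.9375 235.9375]
 [309.9375 233.9375]
 [309.3125 231.9375]
 [311.9375 228.4375]
 [326.3125 220.9375]]
[[322.20497629 235.07001528]]
[[310.31202653 233.17808578]]
[[329.45564361 221.88098769]]
```

>>> play_rows --dp '[[0.02,0.01,0.2],[0.02,0.01,0.4],[0.02,0.01,0.55],[0.02,0.01,0.66],[0.02,0.01,0.7]]' --rot '[[0,0,0],[0,0,0],[0,0,0],[0,0,0],[0,0,0]]'

```text
clock: 8.15
eef_pos: [575.6, -40.4, 56.6]
tcp_rot: [-3.14, -0.0, 1.509]
contact_force: [0.1, 0.1, -0.5]
opening: 0.085
grasp_force: 54.8
```

>>> play_rows --dp '[[0,0,0.04],[0,0,0.08],[0,0,0.1],[0,0,0.1]]' --rot '[[0,0,0],[0,0,0],[0,0,0],[0,0,0]]'

```text
clock: 8.48
eef_pos: [576.5, -40.1, 53.9]
tcp_rot: [-3.142, 0.0, 1.51]
contact_force: [0.0, -0.7, 0.0]
opening: 0.085
grasp_force: 54.8
```

>>> play_rows --dp '[[0,0,0.03],[0,0,0.06],[0,0,0.06]]' --rot '[[0,0,0],[0,0,0],[0,0,0]]'

```text
clock: 8.73
eef_pos: [576.5, -40.1, 51.5]
tcp_rot: [3.141, -0.0, 1.509]
contact_force: [-0.0, -0.3, -0.4]
opening: 0.085
grasp_force: 54.8
```

No contact, with the tips already below the turret top, so the blades are in the slots. Pressing on.

>>> play_rows --dp '[[0,0,0.05],[0,0,0.1],[0,0,0.13],[0,0,0.13]]' --rot '[[0,0,0],[0,0,0],[0,0,0],[0,0,0]]'

```text
clock: 9.07
eef_pos: [577.0, -40.2, 46.5]
tcp_rot: [3.141, 0.0, 1.509]
contact_force: [1.2, 0.3, 2.0]
opening: 0.08
grasp_force: 55.2
```

>>> play_rows --dp '[[0,0,0.03],[0,0,0.06],[0,0,0.06]]' --rot '[[0,0,0],[0,0,0],[0,0,0]]'

```text
clock: 9.32
eef_pos: [576.9, -40.2, 44.0]
tcp_rot: [3.141, 0.0, 1.509]
contact_force: [2.0, 0.3, 2.1]
opening: 0.088
grasp_force: 55.1
```

>>> play_rows --dp '[[0,0.01,0.02],[0,0.01,0.04],[0,0.01,0.04]]' --rot '[[0,0,0],[0,0,0],[0,0,0]]'

```text
clock: 9.57
eef_pos: [577.0, -40.2, 43.8]
tcp_rot: [3.141, -0.0, 1.509]
contact_force: [-3.5, 0.2, 19.3]
opening: 0.087
grasp_force: 57.4
```

>>> play_rows --dp '[[0,0,0.03],[0,0,0.03],[0,0,0.03]]' --rot '[[0,0,0],[0,0,0],[0,0,0]]'

```text
clock: 9.82
eef_pos: [577.2, -40.2, 43.6]
tcp_rot: [3.141, 0.0, 1.509]
contact_force: [-6.8, 0.6, 30.5]
opening: 0.086
grasp_force: 59.0
```

The fuse is home: it hit a hard stop at TCP 43.8, as expected. Unloading, releasing and rising.

>>> play_rows --dp '[[0,0,-0.05],[0,0,-0.05]]' --rot '[[0,0,0],[0,0,0]]'

```text
clock: 9.98
eef_pos: [577.1, -40.2, 43.9]
tcp_rot: [3.141, -0.0, 1.509]
contact_force: [-1.9, 0.3, 14.7]
opening: 0.088
grasp_force: 56.7
```

>>> play_rows --dp '[[0,0,0],[0,0,0],[0,0,0],[0,0,0],[0,0,-0.3]]' --rot '[[0,0,0],[0,0,0],[0,0,0],[0,0,0],[0,0,0]]' --fingers 0.75 --grip_force 20

```text
clock: 10.4
eef_pos: [574.8, -40.0, 53.2]
tcp_rot: [-3.137, -0.0, 1.509]
contact_force: [-0.5, -0.1, -0.1]
opening: 0.748
grasp_force: 0.0
```

>>> play_rows --dp '[[0,0,-0.3],[0,0,-0.6],[0,0,-0.9],[0,0,-1.2],[0,0,-1.3]]' --rot '[[0,0,1],[0,0,2],[0,0,3],[0,0,4],[0,0,5]]'

```text
clock: 10.82
eef_pos: [577.9, -40.2, 109.6]
tcp_rot: [3.14, -0.001, 0.981]
contact_force: [0.6, 0.0, 1.2]
opening: 0.749
grasp_force: 0.0
```

Run:
```python
from snap import *
st,t,s=snap("r1"); print(st["eef_pos"],st["tcp_rot"],st["opening"])
p=up(s,300,195,40,35,grn); 
o=hullc(p); print(o,p.min(0),p.max(0))
for c in((576.3,-37.4),):
    q=proj(s,box(c,-.056,(-4.5,4.5),(-14.5,14.5),(66,86))); print(hullc(q),q.min(0),q.max(0))
cv2.imwrite("pics/c7.png",crop(s,290,180,70,65,8))
```

```text
[577.88364225 -40.24769786 109.64590885] [ 3.13955567e+00 -1.15652360e-03  9.80691262e-01] 0.749163029750586
[320.48151875 218.35502678] [315.3125 211.3125] [328.0625 225.4375]
[319.03811849 219.02751248] [314.84488507 211.33999004] [323.19950192 226.73340951]
```

View pics/c7.png

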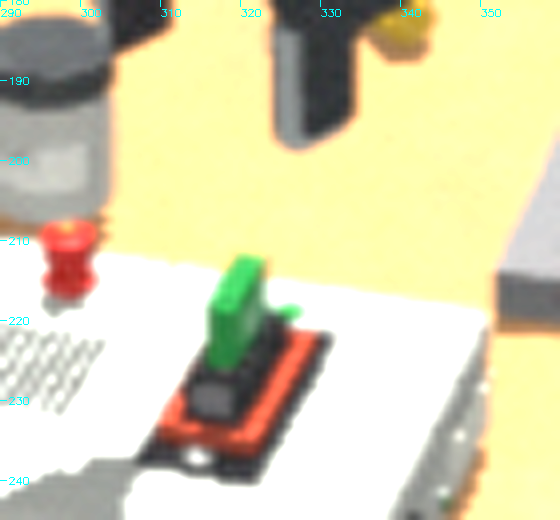

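The fuse stands home, its body resting on the turret at side pixel (318,218). Now I turn 90° and close lightly on the turret's ends to find its y centre by touch.

>>> play_rows --dp '[[0,0,0],[0,0,0],[0,0,0],[0,0,0],[0,0,0]]' --rot '[[0,0,1],[0,0,2],[0,0,3],[0,0,4],[0,0,5]]' --fingers 0.8

```text
clock: 11.33
eef_pos: [576.5, -40.2, 106.9]
tcp_rot: [-3.141, 0.001, 0.461]
contact_force: [0.3, 0.3, 0.3]
opening: 0.797
grasp_force: 0.0
```

>>> play_rows --dp '[[0,0,0],[0,0,0],[0,0,0],[0,0,0],[0,0,0]]' --rot '[[0,0,1],[0,0,2],[0,0,3],[0,0,4],[0,0,4.94]]'

```text
clock: 11.75
eef_pos: [576.5, -40.1, 106.9]
tcp_rot: [-3.142, 0.001, -0.056]
contact_force: [0.0, 0.1, 0.0]
opening: 0.799
grasp_force: 0.0
```

>>> play_rows --dp '[[0,0.03,0.5],[0,0.03,1.0],[0,0.03,1.5],[0,0.03,1.8],[0,0.03,1.95]]' --rot '[[0,0,0],[0,0,0],[0,0,0],[0,0,0],[0,0,0]]'

```text
clock: 12.17
eef_pos: [575.4, -41.3, 27.3]
tcp_rot: [-3.142, 0.003, -0.053]
contact_force: [-0.0, 0.8, 0.5]
opening: 0.796
grasp_force: 0.0
```

>>> play_rows --dp '[[0,0,0],[0,0,0]]' --rot '[[0,0,0],[0,0,0]]'

```text
clock: 12.33
eef_pos: [577.0, -41.4, 29.5]
tcp_rot: [-3.142, 0.0, -0.054]
contact_force: [-0.3, -0.2, 0.8]
opening: 0.8
grasp_force: 0.0
```

>>> play_rows --dp '[[0,0,0],[0,0,0],[0,0,0],[0,0,0],[0,0,0]]' --rot '[[0,0,0],[0,0,0],[0,0,0],[0,0,0],[0,0,0]]' --fingers 0.45 --grip_force 20

```text
clock: 12.75
eef_pos: [577.6, -41.4, 30.4]
tcp_rot: [-3.142, -0.002, -0.055]
contact_force: [-0.9, 0.6, 5.7]
opening: 0.457
grasp_force: 20.6
```

>>> play_rows --dp '[[0,-0.025,0],[0,-0.025,0],[0,-0.025,0]]' --rot '[[0,0,0],[0,0,0],[0,0,0]]'

```text
clock: 13.0
eef_pos: [577.6, -41.3, 30.4]
tcp_rot: [3.14, -0.002, -0.054]
contact_force: [-2.1, -4.0, 5.9]
opening: 0.456
grasp_force: 20.7
```

>>> play_rows --dp '[[0,0.05,0],[0,0.05,0],[0,0.05,0]]' --rot '[[0,0,0],[0,0,0],[0,0,0]]'

```text
clock: 13.25
eef_pos: [577.6, -41.4, 30.4]
tcp_rot: [-3.14, -0.002, -0.055]
contact_force: [-0.6, 6.2, 7.0]
opening: 0.456
grasp_force: 20.9
```

The turret's y centre is −41.35 by touch, since the force reverses sign around it. Now over to the middle cap. I'll centre the hand on it by gripping along its length first, then across it.

>>> play_rows --dp '[[0,-0.025,0],[0,-0.025,0],[0,-0.025,0],[0,-0.025,0]]' --rot '[[0,0,0],[0,0,0],[0,0,0],[0,0,0]]' --fingers 0.8

```text
clock: 13.58
eef_pos: [576.8, -41.5, 29.3]
tcp_rot: [3.141, -0.0, -0.055]
contact_force: [0.0, -0.5, -0.8]
opening: 0.802
grasp_force: 0.0
```

>>> play_rows --dp '[[0,0,-0.3],[0,0,-0.8],[0,0,-1.3],[0,0,-1.8],[0,0,-2.0]]' --rot '[[0,0,0],[0,0,0],[0,0,0],[0,0,0],[0,0,0]]' --fingers 1

```text
clock: 14.0
eef_pos: [578.4, -41.6, 112.5]
tcp_rot: [3.141, -0.004, -0.055]
contact_force: [-0.4, -0.3, 0.1]
opening: 1.001
grasp_force: 0.0
```

>>> play_rows --dp '[[-0.52,-0.61,0],[-1.04,-1.21,0],[-1.56,-1.82,0],[-2.08,-2.42,0],[-2.6,-3.03,0]]' --rot '[[0,0,0],[0,0,0],[0,0,0],[0,0,0],[0,0,0]]'

```text
clock: 14.42
eef_pos: [478.5, 86.1, 109.3]
tcp_rot: [3.142, -0.0, -0.056]
contact_force: [1.3, -0.3, -0.4]
opening: 1.005
grasp_force: 0.0
```

>>> play_rows --dp '[[-0.31,-0.36,0],[-0.62,-0.73,0],[-0.93,-1.09,0],[-1.24,-1.45,0],[-1.55,-1.81,0]]' --rot '[[0,0,-1.17],[0,0,-2.34],[0,0,-3.51],[0,0,-4.68],[0,0,-5.85]]'

```text
clock: 14.83
eef_pos: [421.0, 161.7, 109.3]
tcp_rot: [3.142, -0.0, 0.564]
contact_force: [0.2, -0.7, -0.3]
opening: 0.997
grasp_force: 0.0
```

Run:
```python
from snap import *
st,t,s=snap("q1"); print(st["eef_pos"],st["tcp_rot"],st["opening"],st["contact_force"])
p=up(s,300,205,30,25,grn); print("fuse",hullc(p),p.min(0),p.max(0))
# all three caps: top-face size seen from side
print(onplane(s,305,295,40)[:2])
```

```text
[421.03030843 161.65671302 109.33779165] [ 3.14151735e+00 -1.12227866e-04  5.63609243e-01] 0.9967957484849775 [ 0.20650919 -0.72689577 -0.33164471]
fuse [320.45741569 218.34908069] [315.1875 211.3125] [327.9375 225.4375]
[550.44592108 171.24066105]
```

>>> play_rows --dp '[[0.03,0.02,0.7],[0.03,0.02,1.5],[0.03,0.02,2.2],[0.03,0.02,2.8],[0.03,0.02,3.1]]' --rot '[[0,0,0],[0,0,0],[0,0,0],[0,0,0],[0,0,0]]'

```text
clock: 15.35
eef_pos: [422.2, 160.0, -17.2]
tcp_rot: [-3.141, 0.003, 0.554]
contact_force: [-1.5, -0.9, 0.9]
opening: 0.996
grasp_force: 0.0
```

>>> play_rows --dp '[[0,0,0.1],[0,0,0.1]]' --rot '[[0,0,0],[0,0,0]]'

```text
clock: 15.52
eef_pos: [422.9, 160.3, -19.6]
tcp_rot: [-3.141, 0.002, 0.555]
contact_force: [-0.7, -0.6, -0.4]
opening: 0.997
grasp_force: 0.0
```

>>> play_rows --dp '[[0,0,0],[0,0,0],[0,0,0],[0,0,0],[0,0,0]]' --rot '[[0,0,0],[0,0,0],[0,0,0],[0,0,0],[0,0,0]]' --fingers 0.4 --grip_force 20

```text
clock: 15.93
eef_pos: [424.1, 161.3, -17.7]
tcp_rot: [3.141, -0.002, 0.557]
contact_force: [0.6, -1.3, 6.5]
opening: 0.608
grasp_force: 20.5
```

The cap is 52 mm long (0.608), so it's the right one. Opening, rising, turning 90° and gripping across the ribs.

>>> play_rows --dp '[[0,0,0],[0,0,0],[0,0,0],[0,0,0]]' --rot '[[0,0,0],[0,0,0],[0,0,0],[0,0,0]]' --fingers 0.9

```text
clock: 16.27
eef_pos: [423.3, 161.1, -18.7]
tcp_rot: [3.142, -0.0, 0.558]
contact_force: [-0.0, -1.5, -0.8]
opening: 0.9
grasp_force: 0.0
```

>>> play_rows --dp '[[0,0,-0.4],[0,0,-1.0],[0,0,-1.6],[0,0,-1.6],[0,0,-1.6]]' --rot '[[0,0,0],[0,0,0],[0,0,0],[0,0,-1.15],[0,0,-2.3]]'

```text
clock: 16.68
eef_pos: [424.3, 161.5, 46.6]
tcp_rot: [3.14, -0.003, 0.803]
contact_force: [0.5, -0.1, 0.6]
opening: 0.896
grasp_force: 0.0
```

>>> play_rows --dp '[[0,0,0],[0,0,0],[0,0,0],[0,0,0],[0,0,0]]' --rot '[[0,0,-1.18],[0,0,-2.36],[0,0,-3.54],[0,0,-4.72],[0,0,-5.9]]'

```text
clock: 17.1
eef_pos: [423.1, 161.0, 45.2]
tcp_rot: [-3.141, 0.0, 1.422]
contact_force: [0.2, 0.1, -0.7]
opening: 0.9
grasp_force: 0.0
```

>>> play_rows --dp '[[0,0,0],[0,0,0],[0,0,0],[0,0,0],[0,0,0]]' --rot '[[0,0,-1.18],[0,0,-2.36],[0,0,-3.54],[0,0,-4.72],[0,0,-5.9]]'

```text
clock: 17.52
eef_pos: [423.1, 161.0, 45.1]
tcp_rot: [-3.141, -0.0, 2.04]
contact_force: [0.1, -0.7, 0.1]
opening: 0.897
grasp_force: 0.0
```

>>> play_rows --dp '[[0,0,0],[0,0,0],[0,0,0]]' --rot '[[0,0,-0.9],[0,0,-0.9],[0,0,-0.9]]'

```text
clock: 17.77
eef_pos: [423.1, 161.0, 45.1]
tcp_rot: [-3.141, -0.0, 2.125]
contact_force: [-0.9, 0.7, 0.3]
opening: 0.902
grasp_force: 0.0
```

>>> play_rows --dp '[[0,0,0.4],[0,0,0.9],[0,0,1.4],[0,0,1.6],[0,0,1.6]]' --rot '[[0,0,0],[0,0,0],[0,0,0],[0,0,0],[0,0,0]]'

```text
clock: 18.18
eef_pos: [421.8, 160.5, -20.3]
tcp_rot: [-3.138, -0.001, 2.126]
contact_force: [-0.6, -0.7, -0.1]
opening: 0.898
grasp_force: 0.0
```

>>> play_rows --dp '[[0,0,0],[0,0,0],[0,0,0],[0,0,0],[0,0,0]]' --rot '[[0,0,0],[0,0,0],[0,0,0],[0,0,0],[0,0,0]]' --fingers 0

```text
clock: 18.6
eef_pos: [423.8, 161.2, -18.0]
tcp_rot: [3.14, 0.0, 2.128]
contact_force: [-0.8, -0.2, 7.0]
opening: 0.294
grasp_force: 22.5
```

>>> play_rows --dp '[[0,0,0],[0,0,0],[0,0,0]]' --rot '[[0,0,0],[0,0,0],[0,0,0]]' --grip_force 60

```text
clock: 18.85
eef_pos: [423.8, 161.3, -17.9]
tcp_rot: [3.14, 0.0, 2.128]
contact_force: [-0.7, -0.3, 8.5]
opening: 0.281
grasp_force: 58.5
```

>>> play_rows --dp '[[0,0,-0.2],[0,0,-0.7],[0,0,-1.4],[0,0,-2.1],[0,0,-2.6]]' --rot '[[0,0,0],[0,0,0],[0,0,0],[0,0,0],[0,0,0]]'

```text
clock: 19.27
eef_pos: [423.7, 161.2, 87.8]
tcp_rot: [3.14, 0.0, 2.128]
contact_force: [0.3, 0.5, -1.2]
opening: 0.285
grasp_force: 59.1
```

>>> play_rows --dp '[[-0.8,0.07,0],[-1.6,0.15,0],[-2.4,0.22,0],[-3.2,0.3,0],[-4.0,0.37,0]]' --rot '[[0,0,0],[0,0,0],[0,0,0],[0,0,0],[0,0,0]]'

```text
clock: 19.68
eef_pos: [521.2, 31.8, 86.1]
tcp_rot: [3.141, 0.0, 2.128]
contact_force: [0.8, 0.7, -0.2]
opening: 0.291
grasp_force: 59.1
```

>>> play_rows --dp '[[-0.47,0.04,0],[-0.93,0.09,0],[-1.4,0.13,0],[-1.87,0.17,0],[-2.33,0.22,0]]' --rot '[[0,0,1.17],[0,0,2.34],[0,0,3.51],[0,0,4.68],[0,0,5.85]]'

```text
clock: 20.1
eef_pos: [577.6, -42.3, 85.9]
tcp_rot: [3.141, 0.0, 1.509]
contact_force: [-0.0, 0.4, -0.7]
opening: 0.289
grasp_force: 58.9
```

>>> play_rows --dp '[[0,0,0],[0,0,0],[0,0,0],[0,0,0]]' --rot '[[0,0,0],[0,0,0],[0,0,0],[0,0,0]]'

```text
clock: 20.43
eef_pos: [576.4, -40.7, 85.3]
tcp_rot: [-3.141, -0.0, 1.518]
contact_force: [0.5, -0.4, -0.1]
opening: 0.289
grasp_force: 58.9
```

Run:
```python
from snap import *
st,t,s=snap("k1"); print(st["eef_pos"],st["tcp_rot"],st["opening"],st["contact_force"])
sheet([(crop(s,285,160,80,85,7),0,0)],"pics/c8.png",560,595)
```

```text
[576.43340438 -40.71443263  85.3411105 ] [-3.14104926e+00 -1.73578383e-04  1.51788825e+00] 0.2888600990533208 [ 0.52725429 -0.44515566 -0.14873185]
```

View pics/c8.png

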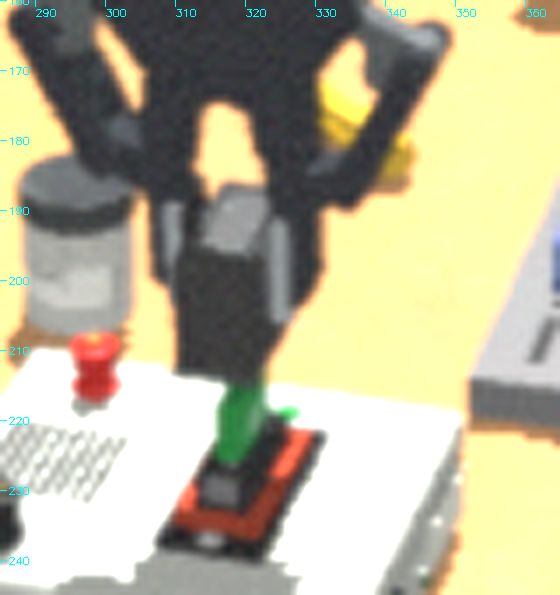

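The cap is held upright over the fuse, rim at side pixel (316.5,214), clear above the turret. Lowering with a small correction.

>>> play_rows --dp '[[-0.016,0.012,0.2],[-0.016,0.012,0.4],[-0.016,0.012,0.6],[-0.016,0.012,0.75],[-0.016,0.012,0.82]]' --rot '[[0,0,0],[0,0,0],[0,0,0],[0,0,0],[0,0,0]]'

```text
clock: 20.95
eef_pos: [576.7, -41.9, 50.8]
tcp_rot: [-3.139, -0.0, 1.516]
contact_force: [-0.3, 0.2, -0.6]
opening: 0.289
grasp_force: 58.9
```

>>> play_rows --dp '[[0,0,0.05],[0,0,0.1],[0,0,0.15],[0,0,0.15]]' --rot '[[0,0,0],[0,0,0],[0,0,0],[0,0,0]]'

```text
clock: 21.28
eef_pos: [577.6, -42.1, 46.2]
tcp_rot: [-3.141, -0.0, 1.516]
contact_force: [-0.2, -0.3, -1.0]
opening: 0.283
grasp_force: 58.9
```

>>> play_rows --dp '[[0.012,-0.01,0.03],[0.012,-0.01,0.06],[0.012,-0.01,0.1],[0.012,-0.01,0.1]]' --rot '[[0,0,0],[0,0,0],[0,0,0],[0,0,0]]'

```text
clock: 21.62
eef_pos: [577.5, -41.3, 42.4]
tcp_rot: [3.141, -0.0, 1.516]
contact_force: [1.7, 1.5, 0.4]
opening: 0.29
grasp_force: 59.2
```

>>> play_rows --dp '[[0,0,0.03],[0,0,0.06],[0,0,0.06]]' --rot '[[0,0,0],[0,0,0],[0,0,0]]'

```text
clock: 21.87
eef_pos: [578.1, -41.6, 40.6]
tcp_rot: [3.14, 0.0, 1.516]
contact_force: [0.3, 1.1, 3.2]
opening: 0.288
grasp_force: 59.6
```

>>> play_rows --dp '[[0,0,0.03],[0,0,0.06],[0,0,0.06]]' --rot '[[0,0,0],[0,0,0],[0,0,0]]'

```text
clock: 22.12
eef_pos: [576.9, -41.5, 37.3]
tcp_rot: [-3.141, 0.0, 1.516]
contact_force: [-1.1, 0.4, -5.2]
opening: 0.289
grasp_force: 59.5
```

>>> play_rows --dp '[[0,0,0.03],[0,0,0.06],[0,0,0.06]]' --rot '[[0,0,0],[0,0,0],[0,0,0]]'

```text
clock: 22.37
eef_pos: [576.7, -41.5, 34.9]
tcp_rot: [-3.14, -0.0, 1.516]
contact_force: [-1.7, 2.0, 2.4]
opening: 0.287
grasp_force: 60.5
```

>>> play_rows --dp '[[0,0,0.03],[0,0,0.03]]' --rot '[[0,0,0],[0,0,0]]'

```text
clock: 22.53
eef_pos: [576.9, -41.5, 34.0]
tcp_rot: [-3.141, -0.0, 1.516]
contact_force: [-3.1, 0.6, 5.9]
opening: 0.288
grasp_force: 60.8
```

It clicked: the force dropped, and the seal is now being squeezed. Pressing on until it bottoms.

>>> play_rows --dp '[[0,0,0.03],[0,0,0.05],[0,0,0.05]]' --rot '[[0,0,0],[0,0,0],[0,0,0]]'

```text
clock: 22.78
eef_pos: [577.0, -41.5, 32.6]
tcp_rot: [-3.141, -0.0, 1.516]
contact_force: [-4.0, 1.6, 11.6]
opening: 0.285
grasp_force: 61.7
```

>>> play_rows --dp '[[0,0,0.03],[0,0,0.03],[0,0,0.03]]' --rot '[[0,0,0],[0,0,0],[0,0,0]]'

```text
clock: 23.03
eef_pos: [577.0, -41.5, 32.4]
tcp_rot: [-3.141, -0.0, 1.516]
contact_force: [-8.6, 1.3, 21.9]
opening: 0.289
grasp_force: 63.1
```

>>> play_rows --dp '[[0,0,0],[0,0,0],[0,0,0],[0,0,0],[0,0,0]]' --rot '[[0,0,0],[0,0,0],[0,0,0],[0,0,0],[0,0,0]]'

```text
clock: 23.45
eef_pos: [577.0, -41.5, 32.4]
tcp_rot: [-3.141, -0.0, 1.516]
contact_force: [-8.7, 1.4, 21.0]
opening: 0.292
grasp_force: 63.1
```

```bash
python3 -c "
from rig import r
print(r.sign_off())"
```

```text
the job is handed in; nothing more can be done
None
```

I handed the job in at 23.5 s: the green fuse is home in the holder, the middle-sized cap has clicked on over it, and the hand is still pressing at about 21 N with the seal bottomed by force and height readings; the outcome itself was not reported back.

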